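Rack of paint bottles past a sprung gate

ROBOT

A 7-joint arm with a two-finger parallel gripper is mounted at the origin on a cart in front of the work surface, level with it; the furniture and walls round the work are solid. World frame = base frame: x ahead of the robot, y to its left, z up, the work surface at z = 0. Lengths are in m, angles in rad, forces in N, time in s.
With the tool pointing down it reaches from about 0.4 to 0.925 m from the base axis. Payload 5.6 kg.
Tool frame: the origin (TCP) lies at the very end of the fingers, on their centre line; the grasp point (between the pads) lies 19 mm behind it; z points along the fingers, y is the line along which they close (so a half turn about z gives the same grasp; the last joint's range is limited). The gripper opens to 85 mm and grips with 20 to 120 N. Pads are 22 mm wide; open, the fingers measure 114 mm over their backs; the gripper's body (76 mm by 85 mm) begins 54 mm behind the grasp point. The pads swing forward as they close: fully open they stand 13 mm farther back than shut.
Start: joints at [-1.155, 0.468, -0.012, 1.603, 0.006, 1.071, -0.056], TCP at [0.288, 0.583, 0.231] pointing down, gripper open.
Joint ranges: [-2.53, 2.53], [-0.31, 2.02], [-1.57, 1.55], [0.28, 2.44], [-1.29, 4.43], [0.15, 1.84], [-2.92, 2.92]. Speed limits (rad/s): [2.57, 2.57, 3.14, 3.14, 3.14, 3.14, 3.14].

INTERFACE

Orientations are given as a unit quaternion [x, y, z, w].
In Python, from rig import bot gives the robot as it stands.
- The arm moves only by the shell command python3 -m crank 'ROWS'. ROWS is JSON, a list of rows, each an object with "slide": the shift along the tool's x, y, z in m, a list of three; "twist": the turn about the tool's z in degrees; "jaw": the gripper's target within -1 to 1 (fully open at 1, half-way at 0, shut at -1). A call has exactly 8 rows; each row is the pose to reach, as a shift and turn from the pose commanded when the call began, along the tool's axes at that moment; what a row does not reach only later rows make up. A row lasts 1/10 s, in which the tool goes at most 50 mm and 8.59 degrees, less where a joint would pass 70% of its speed; a pose out of reach is approached as far as the arm can. A call with a gripper value outside its range is refused whole. The fingers move at their own pace and stop on an object; the grip force is fixed at half the most. Time passes only in rows, so rows that repeat a pose let the fingers close, or fill a call up. It gives the time, the measured TCP pose, the force, the opening and the grip force at its end, in the units of the state.
- bot.sense(): the state, without advancing time (a new reading comes with each control period).
- bot.grab_frame(name): name is "side" or "top" or "wrist"; returns the picture (480x640x3 uint8, blue, green, red); there is no depth.
- bot.camera_info(name): a dict with "fovy" (degrees; the focal length in pixels is half the picture's height over the tangent of half this angle, whatever the lens; pixels are square), "cx", "cy" (the principal point, pixels), "k1" (the pictures are not rectified: a ray, as slopes to the right and down, at radius r is drawn at 1 + k1 r^2 times it, then the intrinsics apply), "rvec" (rotation vector, rad) and "tvec" (3), from world to camera coordinates, as OpenCV has them; the wrist camera has in their place "mount" (4x4, takes a point from camera to tool coordinates, whose origin is the TCP and whose axes are the flange's). Camera axes: x right, y down, z forward; pixel columns grow to the right and rows downward; lengths in m; the calibration is good to about 2 mm. A picture is of the moment at which its call begins: read the wrist's pose just before it. camera_info takes no time and is no camera call.
- bot.sign_off(): hands the job in; it is judged then, once.
The state is a dict: "clock": time; "joint_positions": joint angles; "joint_velocities": joint speeds; "joint_efforts": joint torques, N m; "eef_pos": TCP position; "ee_rot": TCP orientation; "wrist_force": force on the tool from outside, world axes, zero at the start; "torque": the same for the moment, N m; "width": finger opening in m; "grasp_force": force on a finger pad.
Only numpy, scipy, OpenCV 4.12 (cv2) and the standard library are available. Lean on these libraries where they do the work, as an engineer would, in place of code of your own. Each camera call takes 0.05 s, during which the arm holds its last target. There are 200 camera calls.

TASK

Feed the blue rack of paint bottles along its chute until all of it is past the red gate: press the black bar down with one fingertip to hold the gate wide open, and with the other finger push the rack through by its end board. Then let go, so that the gate drops shut behind the rack. Only touch and push: do not lift the rack, keep both bottles standing in it, keep the gate up as long as any of the rack is under it, and leave the jars and the cup beside the chute where they are.

Things in the scene. Friction and masses are not known exactly. Their poses are not given: they have to be found in the camera images.
- chute: Wooden chute fixed on the desk. Origin: on the desk top, mid-width, under the gate's boom. x: the way the rack must travel (roughly to the robot's right), y: across, away from the robot, z up. Floor 4 mm thick, x -170 to +150 mm. Side walls 5 mm thick, tops 30 mm above the desk, inner faces at y = -46 and +46 mm; inner face of the end stop at x = +144 mm.
- shaft (a point): Fixed point on the axis of the gate's 6 mm steel hinge shaft, at chute x = 0, y = -52, z = 36 mm. The shaft lies parallel to chute x above the wall nearer the robot, from x = -167 to +55 mm, in two dark lugs (13 mm round, tops 43 mm above the desk) at x = -164 and +52 mm.
- gate (a joint): Gate angle about the shaft, rad: 0 shut, 1.3 fully open (end of travel); a light spring always swings it shut. Boom and black bar are one rigid part: pressing the bar down (2 to 4 N) lifts the boom. From 0.9 rad up the boom is clear of rack and bottles. At 1.2 rad its top is 68 mm above the desk and it stays within chute y = -52 to -30 mm.
- boom_tip (a point): Top edge of the free end of the red boom with its white band, 34 mm from the shaft. The boom is 8 mm thick along chute x (-4 to +4 mm) and 10 mm deep. Shut, it reaches into the chute to y = -18 mm at 26 to 36 mm above the desk, and stops the rack's front board.
- gate_bar (a point): On the axis of the black bar, abreast of the boom; moves with the gate. The bar: straight 12 mm rod along chute x, -158 to +46 mm, 34 mm from the shaft; a fingertip can hold it down and slide along it. Thin arms join it to the shaft at x = -155 and +43 mm. Axis at chute (y, z) = (-74, 62) mm shut, (-86, 36) at 0.85 rad, (-84, 24) at 1.2, (-83, 21) at 1.3.
- rack: Loose blue rack, about 0.3 kg, on the chute floor, 3 mm play each side. Origin: centre of its underside, axes as the chute's. Base 96 (x) by 86 (y) by 14 mm high; sockets 11 mm deep at x = -21 and +21, y = +8 mm. End boards 6 mm thick, y = -30 to +43 mm, tops 40 mm above the underside; push on the rear one's outer face, x = -48 mm. At the start its front is 8 to 30 mm short of the boom's middle.
- bottle_yellow: Small yellow paint bottle with a dark cap, 30 mm across, 58 mm high, loose, in the rack's rear socket; its top is 65 mm above the desk. Origin: centre of its underside.
- bottle_blue: Small blue paint bottle with a black cap, 29 mm across, 58 mm high, loose, in the rack's front socket; its top is 65 mm above the desk. Origin: centre of its underside.
- jar_teal: Teal paint jar with a tan lid, 50 mm across, 58 mm high, loose on the desk beyond the chute. Bystander. Origin: centre of its underside.
- jar_n2: Pink paint jar with a red lid, 46 mm across, 56 mm high, loose on the desk beyond the chute. Bystander. Origin: centre of its underside.
- cup_yellow: Small open yellow plastic cup, 46 mm across, 28 mm high, loose on the desk on the robot's side of the chute, past the gate. Bystander. Origin: centre of its underside.
Things that resemble listed ones, but are neither listed nor needed, are in the scene too. There is more than one size of the rack; the one meant has the size given above.

How it is judged:
On the way, in this order (a step that is already met when the one before it is completed fails the run):
1. the gate is held wide open while the rack is still in front of it (value of joint gate above 0.9 rad and x of rack in the frame of chute below -0.045 m), for 0.1 s.
2. the whole rack is past the gate, the gate still held open (value of joint gate above 0.7 rad and x of rack in the frame of chute above 0.053 m), for 0.1 s.
At the end, for the whole second after the job is handed in: The whole rack lies on the chute floor past the gate (rear end at least 4 mm past the gate's middle), level and at rest; the gate has dropped shut behind it (under 0.08 rad); both bottles stand in their sockets (within 0.25 rad of upright) (x of rack in the frame of chute between 0.052 and 0.1 m and value of joint gate below 0.08 rad and linear speed of rack below 0.01 m/s and height (world z) of rack below 0.008 m and angle between rack's own z axis and vertical below 0.08 rad and angle between each of bottle_yellow, bottle_blue's own z axis and vertical below 0.25 rad and z of each of bottle_yellow, bottle_blue in the frame of rack below 0.009 m and horizontal distance between each of bottle_yellow, bottle_blue and rack below 0.04 m); the robot touches nothing.
It fails at once if the gate was not held up while the rack was under it (value of joint gate below 0.7 rad and x of rack in the frame of chute between -0.045 and 0.05 m).
It fails at once if the rack was lifted or tipped (height (world z) of rack above 0.014 m or angle between rack's own z axis and vertical above 0.2 rad).
It fails at once if a bottle was tipped or taken out of the rack (angle between any of bottle_yellow, bottle_blue's own z axis and vertical above 0.4 rad or z of any of bottle_yellow, bottle_blue in the frame of rack above 0.014 m).
It fails at once if a jar or the cup beside the chute was disturbed (distance of any of jar_teal, jar_n2, cup_yellow from where it was at the start of the episode above 0.02 m).
It also fails if it takes over 45 s, if anything falls off the work surface, if the arm or the gripper's body presses on something with over 40 N, if the wrist force passes 120 N, or if a joint passes its speed limit or range.

## Working session

There is one attempt and no reset: what is moved stays moved. The work goes in short steps, Python scripts to look and compute and a shell command to move; the robot and the scene stay as the last step left them, time stands still between calls to the robot, and variables do not carry over. Pictures are saved under pics/ and viewed, at most 10 in all, crops included, and the job is handed in when it is done.

```bash
mkdir -p pics; python3 - <<'E'
from rig import bot
import cv2
s=bot.sense();print({k:s[k] for k in('clock','eef_pos','ee_rot','width','wrist_force')})
for n in('side','top','wrist'):
    cv2.imwrite(f'pics/{n}0.png',bot.grab_frame(n));print(n,bot.camera_info(n))
E
```

```text
{'clock': 0.0, 'eef_pos': array([0.28770465, 0.58223988, 0.23034672]), 'ee_rot': array([ 2.27443750e-01,  9.73790817e-01, -8.75056420e-04, -1.42326251e-04]), 'width': 0.08560578331712856, 'wrist_force': array([0.33500065, 0.05747319, 0.05374955])}
side {'fovy': 48.22103088036321, 'cx': 322.7502269593972, 'cy': 233.24310474620455, 'k1': -0.08443768841790433, 'rvec': array([ 0.19291393, -2.73476177,  1.40309671]), 'tvec': array([0.56325955, 0.10028559, 0.79527952])}
top {'fovy': 45.81452386651218, 'cx': 321.70674324614333, 'cy': 241.97178204282235, 'k1': -0.04510345692634184, 'rvec': array([ 2.12580816, -2.18202087,  0.10649752]), 'tvec': array([0.00243074, 0.56431351, 1.15587501])}
wrist {'fovy': 63.24673774571406, 'cx': 316.7507477901903, 'cy': 245.0413884229712, 'k1': 0.017988574595546647, 'mount': array([[-1.64611030e-04, -9.64240540e-01, -2.65028591e-01,
         6.67573738e-02],
       [ 9.99999972e-01, -2.03066211e-04,  1.17699179e-04,
         5.01377023e-06],
       [-1.67308672e-04, -2.65028564e-01,  9.64240547e-01,
        -1.42437498e-01],
       [ 0.00000000e+00,  0.00000000e+00,  0.00000000e+00,
         1.00000000e+00]])}
```

View pics/top0.png

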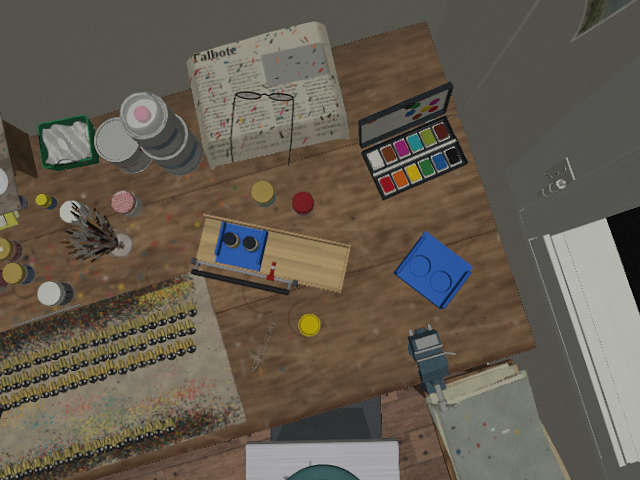

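View pics/side0.png

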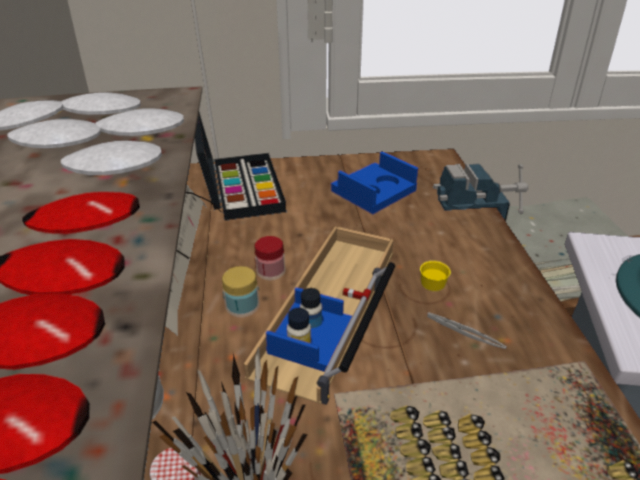

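The top view shows the chute with corners near (205,215), (350,245), (342,292) and (192,270). The blue rack is at (241,245), the red boom at (272,268) and the black bar runs (193,275)–(290,291). The jars are at (262,192) and (303,203), and the cup at (310,325). The side view agrees.

```bash
cat >h.py <<'E'
import numpy as np,cv2
from scipy.spatial.transform import Rotation as R
from rig import bot
def cam(n,s=None):
    c=bot.camera_info(n);f=240/np.tan(np.radians(c['fovy']/2))
    if n=='wrist':
        T=np.eye(4);T[:3,:3]=R.from_quat(s['ee_rot']).as_matrix();T[:3,3]=s['eef_pos']
        T=T@c['mount'];Rc,o=T[:3,:3],T[:3,3]
    else:
        Rc=R.from_rotvec(c['rvec']).as_matrix().T;o=-Rc@c['tvec']
    return f,c,Rc,o
def pt(n,uv,z,s=None):
    f,c,Rc,o=cam(n,s);d=(np.array(uv,float)-[c['cx'],c['cy']])/f
    r=d.copy()
    for _ in range(20): r=d/(1+c['k1']*(r@r))
    w=Rc@np.r_[r,1];return o+w*(z-o[2])/w[2]
def px(n,P,s=None):
    f,c,Rc,o=cam(n,s);q=Rc.T@(np.array(P)-o);r=q[:2]/q[2]
    return r*(1+c['k1']*(r@r))*f+[c['cx'],c['cy']]
E
python3 - <<'E'
from h import *
for n,u,z in [('tl',(205,215),.03),('tr',(350,245),.03),('br',(342,292),.03),('boom',(272,268),.033),('bar0',(193,275),.062),('bar1',(290,291),.062),('cup',(310,325),.028),('jar',(262,192),.058),('jar2',(303,203),.056),('rack',(241,245),.04)]:
    print(n,pt('top',u,z)[:2].round(3))
s=bot.sense();print(R.from_quat(s['ee_rot']).as_matrix().round(3))
im=cv2.imread('pics/top0.png');cv2.imwrite('pics/topc.png',cv2.resize(im[195:345,180:365],None,fx=4,fy=4,interpolation=cv2.INTER_CUBIC))
E
```

```text
tl [0.629 0.234]
tr [ 0.556 -0.071]
br [ 0.459 -0.052]
boom [0.512 0.093]
bar0 [0.5   0.251]
bar1 [0.463 0.054]
cup [0.393 0.016]
jar [0.669 0.109]
jar2 [0.644 0.024]
rack [0.562 0.156]
[[-0.897  0.443 -0.001]
 [ 0.443  0.897 -0.001]
 [-0.    -0.001 -1.   ]]
```

View pics/topc.png

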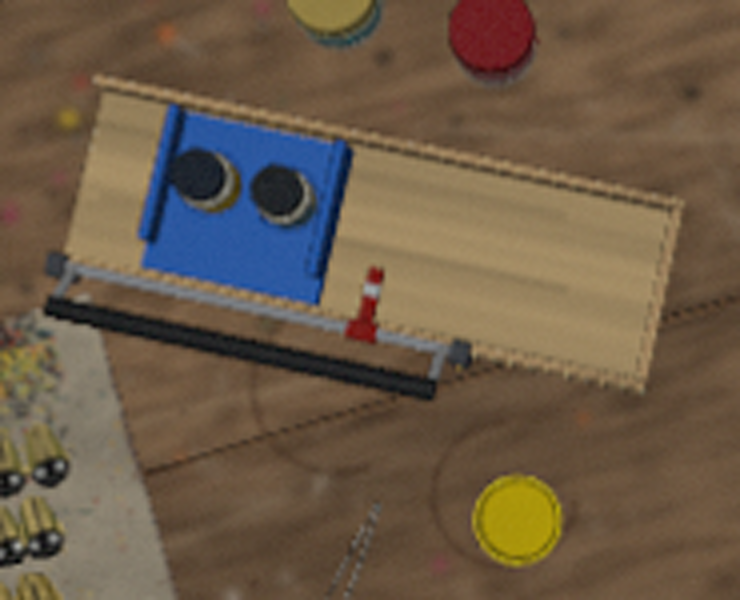

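The enlarged view shows the chute corners at crop (97,77), (683,203) and (643,388). The bar ends are at (47,305) and (434,389), the boom tip at (376,268), and the rear board's top edge runs (173,106)–(148,240).

```bash
cat >>h.py <<'E'
import json,os
def frame():
    o,a=json.load(open('fr.json'));e=np.array([np.cos(a),np.sin(a)]);return np.array(o),e,np.array([-e[1],e[0]])
def toch(P):
    o,ex,ey=frame();d=np.array(P)[:2]-o;return np.array([d@ex,d@ey])*1000
def tow(c):
    o,ex,ey=frame();return o+(c[0]*ex+c[1]*ey)/1000
E
python3 - <<'E'
from h import *
from scipy.optimize import least_squares
F=[((97,77),30,-170,51),((683,203),30,150,51),((643,388),30,150,-51),((45,306),62,-158,-74),((435,389),62,46,-74),((377,268),36,0,-18),((57,264),36,-164,-52),((459,352),36,52,-52)]
W=[pt('top',(180+u[0]/4,195+u[1]/4),z/1000)[:2] for u,z,_,_ in F];C=np.array([f[2:] for f in F])/1e3
def res(p):
    c,s=np.cos(p[2]),np.sin(p[2]);return (C@np.array([[c,s],[-s,c]])+p[:2]-W).ravel()
r=least_squares(res,[.5,.09,-1.8]);print(r.x,(r.fun.reshape(-1,2)*1e3).round(1))
json.dump([list(r.x[:2]),r.x[2]],open('fr.json','w'))
for u,z in [((168,105),44),((143,240),44),((345,143),44),((315,275),44)]: print('board',toch(pt('top',(180+u[0]/4,195+u[1]/4),z/1e3)))
s=bot.sense();M=R.from_quat(s['ee_rot']).as_matrix();o,ex,ey=frame()
print('ex',ex,'ey',ey,'tool y',M[:2,1])
a=np.degrees(np.arctan2(ey[1],ey[0])-np.arctan2(M[1,1],M[0,1]));print('world yaw change',a)
# hover target: TCP mid between fingers
for c in [(-125,-38),(11,-38)]:
    t=tow(c);print(c,t,'tool shift',M.T@(np.r_[t,.2]-s['eef_pos']))
E
```

```text
[ 0.54220612  0.08377522 -1.80904837] [[ 1.5  1.6]
 [ 1.5 -1.2]
 [-1.7 -0.8]
 [ 0.3 -0.3]
 [-0.8  0.1]
 [ 0.2  0.5]
 [-0.6  0.2]
 [-0.4 -0.1]]
board [-124.4451839    41.71840104]
board [-120.81403494  -29.96654626]
board [-29.21817347  41.57064822]
board [-29.10808439 -28.83277166]
ex [-0.23600441 -0.97175198] ey [ 0.97175198 -0.23600441] tool y [0.44294218 0.8965491 ]
world yaw change -77.35905421644294
(-125, -38) [0.53478009 0.21421239] tool shift [-0.38455837 -0.22059553  0.03087329]
(11, -38) [0.50268349 0.08205412] tool shift [-0.41432068 -0.35329884  0.03106087]
```

```bash
python3 -m crank '[{"slide":[-0.031,-0.031,0],"twist":8,"jaw":1},{"slide":[-0.062,-0.062,0],"twist":16,"jaw":1},{"slide":[-0.093,-0.093,0],"twist":24,"jaw":1},{"slide":[-0.124,-0.124,0],"twist":32,"jaw":0.7},{"slide":[-0.155,-0.155,0],"twist":40,"jaw":0.7},{"slide":[-0.186,-0.186,0],"twist":48,"jaw":0.7},{"slide":[-0.217,-0.217,0],"twist":56,"jaw":0.7},{"slide":[-0.248,-0.248,0],"twist":64,"jaw":0.7}]'
cat >to.py <<'E'
from h import *
import sys
s=bot.sense();M=R.from_quat(s['ee_rot']).as_matrix();o,ex,ey=frame()
print('clock',s['clock'],'tcp',s['eef_pos'].round(4),'chute',toch(s['eef_pos']).round(1),'w',round(s['width'],4),'F',s['wrist_force'].round(1))
tw=np.degrees(np.arctan2(M[1,1],M[0,1])-np.arctan2(ey[1],ey[0]))
print('twist left',round(tw,2),'tool x in chute',(M[:2,0]@ex).round(3),(M[:2,0]@ey).round(3))
c=list(map(float,sys.argv[1:]))
if c: print('slide',(M.T@(np.r_[tow(c[:2]),c[2]/1e3]-s['eef_pos'])).round(4))
E
python3 to.py -127 -38 230
```

```text
clock: 0.95
eef_pos: [0.4006, 0.2488, 0.2313]
ee_rot: [0.711, 0.703, 0.0, -0.0]
wrist_force: [1.9, 0.4, 0.2]
width: 0.0727
grasp_force: 0.0
clock 0.95 tcp [0.4006 0.2488 0.2313] chute [-126.9 -176.6] w 0.0727 F [1.9 0.4 0.2]
twist left 13.04 tool x in chute -0.974 -0.226
slide [-0.0312  0.135   0.0013]
```

```bash
python3 -m crank '[{"slide":[-0.004,0.028,0],"twist":4,"jaw":0.7},{"slide":[-0.008,0.056,0],"twist":8,"jaw":0.7},{"slide":[-0.012,0.084,0],"twist":12,"jaw":0.7},{"slide":[-0.016,0.11,0],"twist":13,"jaw":0.7},{"slide":[-0.02,0.137,0],"twist":13,"jaw":0.7},{"slide":[-0.0205,0.1375,0],"twist":13,"jaw":0.7},{"slide":[-0.0205,0.1375,0],"twist":13,"jaw":0.7},{"slide":[-0.0205,0.1375,0],"twist":13,"jaw":0.7}]' >/dev/null
python3 to.py -138 -38 80; python3 - <<'E'
from h import *
s=bot.sense();im=bot.grab_frame('wrist')
for c,z in [((-158,-74),62),((46,-74),62),((0,-18),36),((-164,-52),43),((-170,51),30),((-123,43),44),((-123,-30),44),((150,51),30),((-138,-81),31),((-138,5),31)]:
    p=px('wrist',np.r_[tow(c),z/1e3],s);print(c,p.round());cv2.circle(im,tuple(int(v) for v in p),3,(255,0,255),-1)
cv2.imwrite('pics/w1.png',im)
E
```

```text
clock 1.75 tcp [0.5367 0.2297 0.231 ] chute [-140.5  -39.8] w 0.0727 F [0.6 0.1 0.7]
twist left 0.4 tool x in chute -1.0 -0.007
slide [-0.0025  0.002   0.151 ]
(-158, -74) [274. 201.]
(46, -74) [279. 417.]
(0, -18) [338. 359.]
(-164, -52) [302. 191.]
(-170, 51) [421. 183.]
(-123, 43) [412. 239.]
(-123, -30) [328. 238.]
(150, 51) [399. 479.]
(-138, -81) [271. 218.]
(-138, 5) [367. 219.]
```

View pics/w1.png

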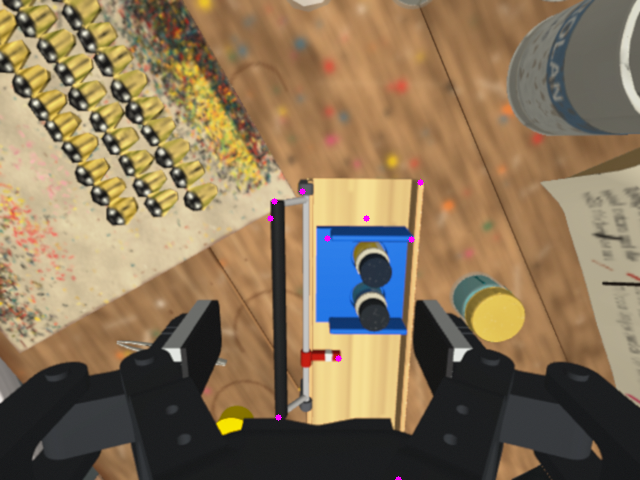

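The wrist view confirms the frame. The projected points land on the bar, the lug, the wall and the rear board's top edge (v≈238), all within about 3 mm. The bar lies at u≈279, with the free strip behind the rack at v 180–227.

```bash
python3 -m crank '[{"slide":[0,0.003,0.03],"twist":0.4,"jaw":0.7},{"slide":[0,0.0065,0.06],"twist":0.4,"jaw":0.7},{"slide":[0,0.0065,0.09],"twist":0.4,"jaw":0.7},{"slide":[0,0.0065,0.12],"twist":0.4,"jaw":0.7},{"slide":[0,0.0065,0.145],"twist":0.4,"jaw":0.7},{"slide":[0,0.0065,0.156],"twist":0.4,"jaw":0.7},{"slide":[0,0.0065,0.156],"twist":0.4,"jaw":0.7},{"slide":[0,0.0065,0.156],"twist":0.4,"jaw":0.7}]' >/dev/null
python3 to.py -139 -40 22; python3 - <<'E'
from h import *
a=bot.grab_frame('side')[200:420,220:440];b=bot.grab_frame('top')[195:315,175:295]
cv2.imwrite('pics/m2.png',np.hstack([cv2.resize(a,(400,400)),cv2.resize(b,(400,400),interpolation=cv2.INTER_CUBIC)]))
E
```

```text
clock 2.6 tcp [0.5446 0.2283 0.0764] chute [-141.   -31.8] w 0.0723 F [-0.  -0.2  0.8]
twist left -0.02 tool x in chute -1.0 0.0
slide [-0.0021 -0.0083  0.0543]
```

View pics/m2.png

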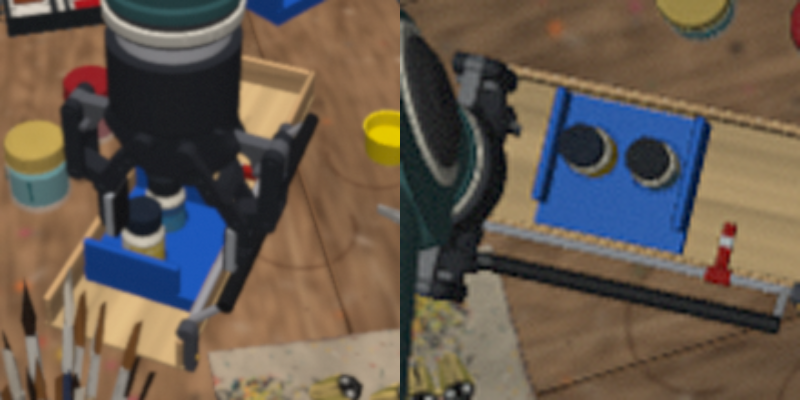

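Side and top crops: the gripper is centred over the near end of the bar and the gap behind the rack, and the outer finger is above the bar. Pressing down, following the bar's arc.

```bash
python3 -m crank '[{"slide":[-0.0015,0,0.008],"twist":0,"jaw":0.7},{"slide":[-0.0015,-0.002,0.015],"twist":0,"jaw":0.7},{"slide":[-0.0015,-0.006,0.023],"twist":0,"jaw":0.7},{"slide":[-0.0015,-0.008,0.031],"twist":0,"jaw":0.7},{"slide":[-0.0015,-0.0095,0.039],"twist":0,"jaw":0.7},{"slide":[-0.0015,-0.0095,0.046],"twist":0,"jaw":0.7},{"slide":[-0.0015,-0.009,0.052],"twist":0,"jaw":0.7},{"slide":[-0.0015,-0.009,0.052],"twist":0,"jaw":0.7}]' 
python3 to.py -139 -40 22; python3 - <<'E'
from h import *
a=bot.grab_frame('side')[200:420,220:440];b=bot.grab_frame('top')[195:315,175:295]
cv2.imwrite('pics/m3.png',np.hstack([cv2.resize(a,(400,400)),cv2.resize(b,(400,400),interpolation=cv2.INTER_CUBIC)]))
E
```

```text
clock: 3.5
eef_pos: [0.5349, 0.2284, 0.0224]
ee_rot: [0.786, 0.618, -0.0, -0.0]
wrist_force: [-3.0, 1.7, 3.0]
width: 0.0727
grasp_force: 1.4
clock 3.5 tcp [0.5349 0.2284 0.0224] chute [-138.8  -41.3] w 0.0727 F [-3.   1.7  3. ]
twist left -0.05 tool x in chute -1.0 0.001
slide [0.0002 0.0013 0.0004]
```

View pics/m3.png

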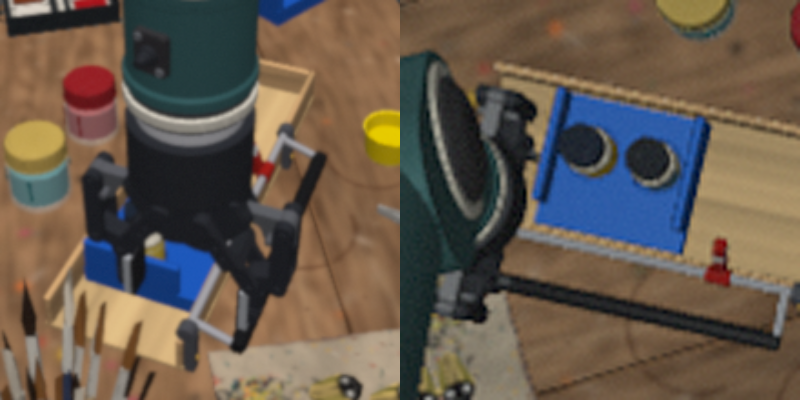

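The gate has swung up: the bar is low and level, and the boom stands upright at crop (720,245). The inner finger is in the chute behind the rear board. I'll read the gate angle from the boom tip before pushing.

```bash
python3 - <<'E'
from h import *
im=bot.grab_frame('top');h=cv2.cvtColor(im,cv2.COLOR_BGR2HSV)
m=((h[...,0]<8)|(h[...,0]>172))&(h[...,1]>150)&(h[...,2]>70);m[:250]=0;m[285:]=0;m[:,:255]=0;m[:,290:]=0
v,u=np.nonzero(m);print('red',u.min(),u.max(),v.min(),v.max(),'top row u',u[v==v.min()])
for t in(0,.7,.85,1,1.1,1.2,1.3):
    print(t,px('top',np.r_[tow((0,-52+34*np.cos(t))),.036+.034*np.sin(t)]).round(1))
b=(h[...,0]>100)&(h[...,0]<125)&(h[...,1]>150);b[:210]=0;b[285:]=0;b[:,:200]=0;b[:,285:]=0
v,u=np.nonzero(b);i=(u+.2*v).argmax();print('rack front',[toch(pt('top',(u[k],v[k]),.044)).round() for k in ((u+.2*v).argmax(),(u-.2*v).argmax())])
E
```

```text
red 266 273 267 280 top row u [270 271 272]
0 [274.  261.9]
0.7 [272.  264.9]
0.85 [271.5 266.4]
1 [270.9 268.3]
1.1 [270.4 269.7]
1.2 [270.  271.1]
1.3 [269.6 272.6]
rack front [array([-26.,  35.]), array([-27.,  39.])]
```

The gate is at about 1.2 rad (silhouette top row 267 matches the boom's lower edge at that angle) and the rack front is still at x≈-26 mm. Pushing along chute +x, which is tool -x.

```bash
python3 -m crank '[{"slide":[-0.005,0,0],"twist":0,"jaw":0.7},{"slide":[-0.01,0,0],"twist":0,"jaw":0.7},{"slide":[-0.015,0,0],"twist":0,"jaw":0.7},{"slide":[-0.02,0,0],"twist":0,"jaw":0.7},{"slide":[-0.025,0,0],"twist":0,"jaw":0.7},{"slide":[-0.03,0,0],"twist":0,"jaw":0.7},{"slide":[-0.035,0,0],"twist":0,"jaw":0.7},{"slide":[-0.035,0,0],"twist":0,"jaw":0.7}]' 
cat >chk.py <<'E'
from h import *
im=bot.grab_frame('top');h=cv2.cvtColor(im,cv2.COLOR_BGR2HSV)
m=((h[...,0]<8)|(h[...,0]>172))&(h[...,1]>150)&(h[...,2]>70);m[:250]=0;m[285:]=0;m[:,:255]=0;m[:,290:]=0
v,u=np.nonzero(m);print('red rows',(v.min(),v.max()) if len(v) else None)
b=(h[...,0]>100)&(h[...,0]<125)&(h[...,1]>150);b[:210]=0;b[300:]=0;b[:,:200]=0;b[:,360:]=0
v,u=np.nonzero(b);k=(u+.2*v).argmax();print('rack front',toch(pt('top',(u[k],v[k]),.044)).round())
E
python3 to.py -103.8 -40 22;python3 chk.py
```

```text
clock: 4.45
eef_pos: [0.5271, 0.1937, 0.0237]
ee_rot: [0.787, 0.617, 0.0, 0.0]
wrist_force: [0.6, 2.3, 4.0]
width: 0.0721
grasp_force: 2.4
clock 4.45 tcp [0.5271 0.1937 0.0237] chute [-103.3  -40.6] w 0.0721 F [0.6 2.3 4. ]
twist left -0.08 tool x in chute -1.0 0.001
slide [0.0005 0.0006 0.0017]
red rows (np.int64(267), np.int64(280))
rack front [ 7. -9.]
```

```bash
python3 -m crank '[{"slide":[-0.006,0,0],"twist":0,"jaw":0.7},{"slide":[-0.012,0,0],"twist":0,"jaw":0.7},{"slide":[-0.018,0,0],"twist":0,"jaw":0.7},{"slide":[-0.024,0,0],"twist":0,"jaw":0.7},{"slide":[-0.03,0,0],"twist":0,"jaw":0.7},{"slide":[-0.036,0,0],"twist":0,"jaw":0.7},{"slide":[-0.042,0,0],"twist":0,"jaw":0.7},{"slide":[-0.048,0,0],"twist":0,"jaw":0.7}]' 
python3 to.py -56 -40 22;python3 chk.py
```

```text
clock: 5.3
eef_pos: [0.5158, 0.1488, 0.0236]
ee_rot: [0.786, 0.618, 0.001, -0.0]
wrist_force: [2.0, 6.4, 4.8]
width: 0.0727
grasp_force: 3.3
clock 5.3 tcp [0.5158 0.1488 0.0236] chute [-56.9 -41. ] w 0.0727 F [2.  6.4 4.8]
twist left 0.02 tool x in chute -1.0 -0.0
slide [-0.0009  0.001   0.0016]
red rows (np.int64(267), np.int64(280))
rack front [ 53. -33.]
```

```bash
python3 -m crank '[{"slide":[-0.006,0,0],"twist":0,"jaw":0.7},{"slide":[-0.012,0,0],"twist":0,"jaw":0.7},{"slide":[-0.018,0,0],"twist":0,"jaw":0.7},{"slide":[-0.024,0,0],"twist":0,"jaw":0.7},{"slide":[-0.03,0,0],"twist":0,"jaw":0.7},{"slide":[-0.036,0,0],"twist":0,"jaw":0.7},{"slide":[-0.042,0,0],"twist":0,"jaw":0.7},{"slide":[-0.048,0,0],"twist":0,"jaw":0.7}]' 
python3 to.py 12 -40 22;python3 chk.py; python3 - <<'E'
from h import *
a=bot.grab_frame('side')[200:420,220:440];b=bot.grab_frame('top')[200:320,225:345]
cv2.imwrite('pics/m4.png',np.hstack([cv2.resize(a,(400,400)),cv2.resize(b,(400,400),interpolation=cv2.INTER_CUBIC)]))
E
```

```text
clock: 6.15
eef_pos: [0.5045, 0.1022, 0.0236]
ee_rot: [0.786, 0.618, 0.001, -0.0]
wrist_force: [1.6, 6.0, 4.7]
width: 0.0728
grasp_force: 3.5
clock 6.15 tcp [0.5045 0.1022 0.0236] chute [ -9. -41.] w 0.0728 F [1.6 6.  4.7]
twist left 0.03 tool x in chute -1.0 -0.001
slide [-0.021   0.001   0.0016]
red rows None
rack front [98.  0.]
```

View pics/m4.png

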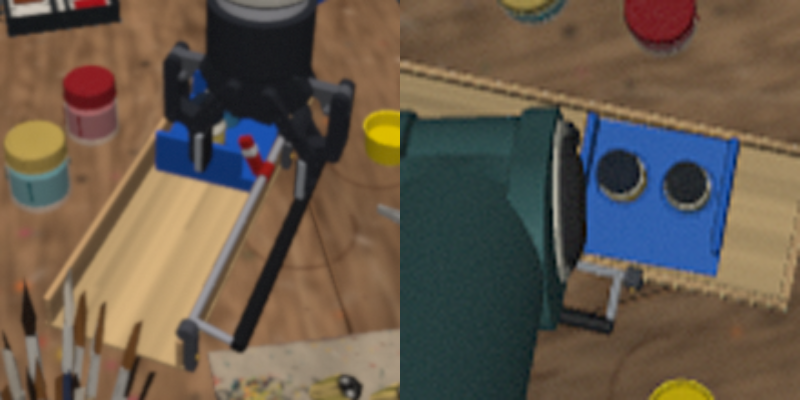

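The side crop shows the boom still up, with the rack's rear board just level with it. The top crop shows both bottles upright. I'll push 20 mm more, then hold.

```bash
python3 -m crank '[{"slide":[-0.005,0,0],"twist":0,"jaw":0.7},{"slide":[-0.01,0,0],"twist":0,"jaw":0.7},{"slide":[-0.015,0,0],"twist":0,"jaw":0.7},{"slide":[-0.02,0,0],"twist":0,"jaw":0.7},{"slide":[-0.022,0,0],"twist":0,"jaw":0.7},{"slide":[-0.022,0,0],"twist":0,"jaw":0.7},{"slide":[-0.022,0,0],"twist":0,"jaw":0.7},{"slide":[-0.022,0,0],"twist":0,"jaw":0.7}]' 
python3 to.py 10 -36 150;python3 chk.py
```

```text
clock: 7.1
eef_pos: [0.4989, 0.0801, 0.0234]
ee_rot: [0.786, 0.618, 0.0, -0.0]
wrist_force: [0.9, 4.1, 6.0]
width: 0.0723
grasp_force: 2.8
clock 7.1 tcp [0.4989 0.0801 0.0234] chute [ 13.8 -41.2] w 0.0723 F [0.9 4.1 6. ]
twist left -0.02 tool x in chute -1.0 0.0
slide [ 0.0038  0.0053 -0.1266]
red rows None
rack front [121. -16.]
```

```bash
python3 -m crank '[{"slide":[0.002,0,0],"twist":0,"jaw":0.7},{"slide":[0.004,0,-0.004],"twist":0,"jaw":0.7},{"slide":[0.004,0,-0.012],"twist":0,"jaw":0.7},{"slide":[0.004,0.002,-0.02],"twist":0,"jaw":0.7},{"slide":[0.004,0.005,-0.029],"twist":0,"jaw":0.7},{"slide":[0.004,0.008,-0.037],"twist":0,"jaw":0.7},{"slide":[0.004,0.008,-0.05],"twist":0,"jaw":0.7},{"slide":[0.004,0.008,-0.07],"twist":0,"jaw":0.7}]' >/dev/null
python3 -m crank '[{"slide":[0,0,-0.03],"twist":0,"jaw":0.7},{"slide":[0,0,-0.06],"twist":0,"jaw":0.7},{"slide":[0.03,0,-0.09],"twist":0,"jaw":0.7},{"slide":[0.06,0,-0.12],"twist":0,"jaw":0.7},{"slide":[0.1,0,-0.14],"twist":0,"jaw":0.7},{"slide":[0.14,0,-0.14],"twist":0,"jaw":0.7},{"slide":[0.16,0,-0.14],"twist":0,"jaw":0.7},{"slide":[0.16,0,-0.14],"twist":0,"jaw":0.7}]'
python3 chk.py; python3 - <<'E'
from h import *
a=bot.grab_frame('side')[200:420,220:440];b=bot.grab_frame('top')[200:320,225:345]
cv2.imwrite('pics/m5.png',np.hstack([cv2.resize(a,(400,400)),cv2.resize(b,(400,400),interpolation=cv2.INTER_CUBIC)]))
E
```

```text
clock: 8.75
eef_pos: [0.5445, 0.2406, 0.2329]
ee_rot: [0.785, 0.62, -0.0, -0.0]
wrist_force: [-1.0, -1.5, -0.8]
width: 0.0727
grasp_force: 0.0
red rows (np.int64(262), np.int64(280))
rack front [121. -16.]
```

View pics/m5.png

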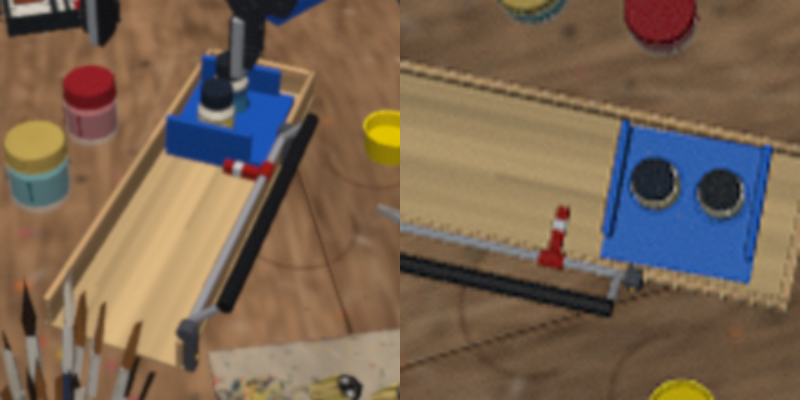

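The boom is back at its shut position (row 262). The rack lies past it at x≈72 mm with both bottles upright, the jars and cup look unmoved, and the arm is clear.

```bash
python3 -c "
from rig import bot
print(bot.sign_off())"
```

```text
the job is handed in; nothing more can be done
None
```

The job is handed in, with no verdict returned: in the last pictures the rack was past the gate (x ≈ 72 mm), the gate shut behind it, both bottles upright, the jars and cup apparently unmoved, and the arm clear.

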